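# Roll a specimen tube onto the reading line and trigger the reader

### The arm

A 7-joint arm with a two-finger parallel gripper is mounted at the origin on the work surface. World frame = base frame: x ahead of the robot, y to its left, z up, the work surface at z = 0. Lengths are in m, angles in rad, forces in N, time in s.
With the tool pointing down it reaches from about 0.425 to 0.925 m from the base axis. Payload 6.8 kg.
Tool frame: the origin (TCP) lies on the front face of the gripper's body, between the roots of the fingers; the fingertips stand 73 mm ahead of it and the grasp point (between the pads) lies 54 mm ahead of it (env.nose_length is the distance from the TCP to the fingertips, in m); z points along the fingers, y is the direction in which the jaws open and shut (so a half turn about z gives the same grasp; the last joint's range is limited). The gripper opens to 85 mm and grips with 20 to 120 N. Pads are 22 mm wide; open, the fingers measure 114 mm over their backs; the gripper's body (76 mm by 85 mm) begins 54 mm behind the grasp point. The pads swing forward as they close: fully open they stand 13 mm farther back than shut.
Start: joints at [-1.254, 0.477, 0.022, 1.555, -0.011, 1.109, -0.083], TCP at [0.278, 0.615, 0.304] pointing down, gripper open.
Joint ranges: [-2.96, 2.96], [-0.34, 2.1], [-1.41, 1.46], [0.24, 2.44], [-1.37, 4.51], [0.17, 1.92], [-2.96, 2.96]. Speed limits (rad/s): [2.39, 2.39, 3.14, 3.14, 3.14, 3.14, 3.14].

### API

Orientations are given as a unit quaternion [w, x, y, z].
In Python, from cell import env, kin, camera, calibration, job gives the robot as it stands. The module is installed in compiled form; this text tells all that it offers. Calls block until the motion is done:
- env.reach(position, orientation): joint-space move of the TCP to a pose.
- env.movel(position, velocity=0.15, rot=None, stop_force=None): straight line of the TCP; rot=None keeps the orientation; velocity is the mean speed in m/s. With stop_force (N) it stops when the force on the tool has changed by that much, and returns True; else False.
- env.goto_joints(angles): joint-space move.
- env.grip(opening, f_grip=None): finger opening in m; f_grip is the grip in N (None keeps the last); returns when the fingers have stopped.
- env.dwell(seconds).
- kin.inverse_kinematics(position, orientation): joint angles nearest the present ones, or None.
- env.get_state(): the state.
- camera(name): name is "side" or "top"; returns (picture, depth): 400x640x3 uint8, blue, green, red; 400x640 float32, m along the optical axis (not along the pixel's ray), 0 where there is no reading.
- calibration(name): a dict with "fx", "fy", "cx", "cy" (pixels), "rvec" (rotation vector, rad) and "tvec" (3), from world to camera coordinates, as OpenCV has them. Camera axes: x right, y down, z forward; pixel columns grow to the right and rows downward; lengths in m; the calibration is good to about 2 mm. A picture is of the moment at which its call begins. calibration takes no time and is no camera call.
A pose or a line that the arm cannot do raises env.PlanningError and nothing moves.
- job.job_done(): hands the job in, once; it reports no verdict.
The state is a dict: "time": time; "qpos": joint angles; "joint_velocities": joint speeds; "joint_torque": joint torques, N m; "tcp_pos": TCP position; "orientation": TCP orientation; "force": force on the tool from outside, world axes, zero at the start; "torque": the same for the moment, N m; "opening": finger opening in m.
Only numpy, scipy, OpenCV 4.12 (cv2) and the standard library are available. Lean on these libraries where they do the work, as an engineer would, in place of code of your own. Each camera call takes 0.05 s, during which the arm holds its last target. There are 200 camera calls.

### The job

Without picking anything up, roll the lying specimen tube with a fingertip (roll it over, do not just slide it) until it lies at rest centred along the black line of the reading tray, about midway along the line. Then press the button on top of the reader fully down and let it go, leaving the tube on the line and the jar, the bottle and the rack as they stand.

Things in the scene. Friction and masses are not known exactly. Their poses are not given: they have to be found in the camera images.
- tube: Specimen tube: smooth cylinder lying on the tray, 30 mm diameter, 115 mm long, 60 g, white, grey cap of equal diameter, paper label. Origin: its centre (15 mm above the tray). x: its axis, cap at +x; z up at the start, turns as it rolls. Starts 58 to 78 mm beside the line, nearly parallel. 1 to 3 N on its top rolls it without slip, half as far as the fingertip goes; it stops within a few mm.
- line (a point): Midpoint of the reading line, on the tray's top surface, 10 mm above the bench. The line is black, 6 mm wide and 158 mm long, and runs along this frame's x axis; z is up and y points across the tray. The fixed light grey tray is 170 mm along x and 280 mm along y, centred here, flat and level. The reader is a fixed white box, 65 mm (x) by 80 mm (y), its top 75 mm above the bench, standing at the +x end of the line (from x = 85 to 150 mm).
- trigger_top (a point): Centre of the top face of the round push button (28 mm across) on top of the reader. It is pressed straight down; this point goes down with it.
- trigger (a joint): Travel of the button in m: 0 released, 0.006 fully down (about 5 N); it springs back up.
- cup: Closed specimen jar standing on the tray on the other side of the line from the tube, 38 mm in diameter, 55 mm tall; origin at the centre of its underside. To be left alone.
- reagent: Closed amber bottle standing on the bench, 64 mm in diameter, 120 mm tall; origin at the centre of its underside. To be left alone.
- rack: White test-tube rack with small tubes standing on the bench, 70 by 160 mm, 95 mm tall; origin at the centre of its underside. To be left alone.
Not all that is in view belongs to the job. What is shaped like the tube but purple or yellow is not meant.

How it is judged:
By the outcome, as a careful person would: the job done as asked, in the order asked, and still so for the second after the job is handed in, with the robot touching nothing.
It also fails if it takes over 58 s, if anything falls off the work surface, if the arm or the gripper's body presses on something with over 40 N, if the wrist force passes 120 N, or if a joint passes its speed limit or range.

## Working session

There is one attempt and no reset: what is moved stays moved. The work goes in short steps, each a Python script; the robot and the scene stay as the last script left them, time stands still between calls to the robot, and variables do not carry over. Pictures are saved under pics/ and viewed, about 8 in all and at most 12, crops included, and the job is handed in when it is done.

```bash
mkdir -p pics
cat > h.py <<'E'
import numpy as np, cv2
from cell import env, kin, camera, calibration, job
def cal(n):
    c=calibration(n); R=cv2.Rodrigues(np.array(c["rvec"],float))[0]; return c,R,np.array(c["tvec"],float).ravel()
def unproj(n,depth):
    c,R,t=cal(n); v,u=np.mgrid[0:400,0:640]
    P=np.stack([(u-c["cx"])/c["fx"]*depth,(v-c["cy"])/c["fy"]*depth,depth],-1)
    return (P-t)@R
def plane(n,uv,z):
    c,R,t=cal(n); uv=np.atleast_2d(uv).astype(float)
    d=np.c_[(uv[:,0]-c["cx"])/c["fx"],(uv[:,1]-c["cy"])/c["fy"],np.ones(len(uv))]@R
    o=-t@R; return o+d*((z-o[2])/d[:,2])[:,None]
E
python3 - <<'E'
from h import *
s=env.get_state(); print(s["time"],s["tcp_pos"],s["orientation"],s["opening"],env.nose_length)
for n in("top","side"):
    p,d=camera(n); cv2.imwrite(f"pics/{n}0.png",p); np.save(f"{n}0.npy",d)
    c,R,t=cal(n); print(n,-t@R,R[2])
E
```

```text
0.0 [0.27803211 0.61459703 0.30292889] [-1.01373074e-04  2.10797924e-01  9.77529245e-01 -8.94390347e-04] 0.08502285757120336 0.0726
top [ 0.28373259 -0.00143846  1.28335662] [ 1.58844385e-01  8.93303281e-04 -9.87303228e-01]
side [ 0.13557477 -0.64765505  0.57872875] [ 0.4240898   0.71284402 -0.55857072]
```

View pics/top0.png

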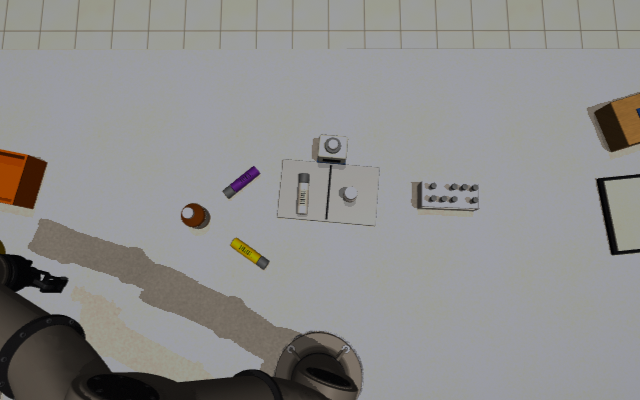

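View pics/side0.png

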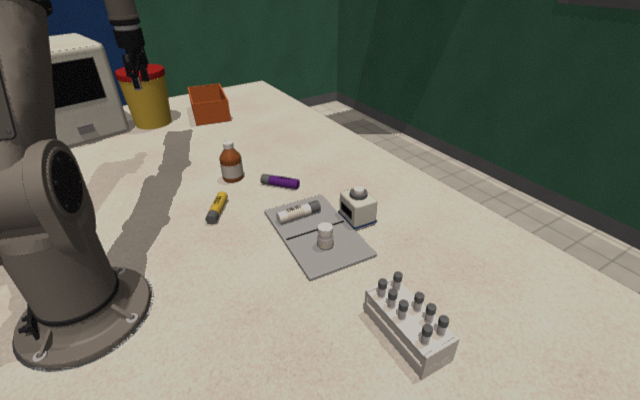

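Top view: tube at about (303,193), line from (330,165) to (327,219), jar at (350,193), button at (333,145). In world terms the tube is at +y of the line, with its cap toward the reader.

```bash
cat >> h.py <<'E'
def line_pose(p):
    g=p.max(-1); m=np.zeros_like(g); m[168:217,320:338]=1
    # sub-pixel dark centroid per row
    pts=[]
    for v in range(170,214):
        r=g[v,321:338].astype(float); w=np.clip(np.median(r)-r-25,0,None)
        if w.sum()>20: pts.append((321+(w*np.arange(17)).sum()/w.sum(),v))
    W=plane("top",pts,0.010)[:,:2]
    return W
def tube_pts(d,n,box,zlo=.028,zhi=.046):
    P=unproj(n,d); u0,u1,v0,v1=box; Q=P[v0:v1,u0:u1].reshape(-1,3); 
    return Q[(Q[:,2]>zlo)&(Q[:,2]<zhi)]
def rect(Q): return cv2.minAreaRect(Q[:,:2].astype(np.float32)*1000)
E
python3 - <<'E'
from h import *
p=cv2.imread("pics/top0.png"); d=np.load("top0.npy"); ds=np.load("side0.npy"); ps=cv2.imread("pics/side0.png")
print(cal("top")[0]["fx"],cal("side")[0]["fx"])
W=line_pose(p); f=np.polyfit(W[:,0],W[:,1],1); print("line n",len(W),W[0],W[-1],f,np.std(W[:,1]-np.polyval(f,W[:,0])))
P=unproj("top",d); print("tray z",np.median(P[200:215,285:295,2]),"tubetop",P[180:208:6,303])
print("corners",plane("top",[(283,159),(380,166),(376,225),(277,218)],.01)[:,:2])
for n,dd,b in(("top",d,(285,320,160,225)),("side",ds,(265,330,190,230))):
    Q=tube_pts(dd,n,b); print(n,len(Q),Q.min(0),Q.max(0),rect(Q))
for n,dd,b in(("top",d,(315,350,130,165)),("side",ds,(335,385,175,230))):
    u0,u1,v0,v1=b;Q=unproj(n,dd)[v0:v1,u0:u1].reshape(-1,3)
    T=Q[(Q[:,2]>.079)&(Q[:,2]<.12)]; print(n,"btn",len(T),np.median(T,0),T.min(0),T.max(0))
    T=Q[(Q[:,2]>.069)&(Q[:,2]<.078)]; print(n,"reader",len(T),np.median(T,0),T.min(0),T.max(0),rect(T))
cv2.imwrite("pics/c1.png",np.hstack([cv2.resize(p[130:230,270:390],(600,500),interpolation=cv2.INTER_CUBIC)]))
E
```

```text
452.0990521085709 372.87641705044825
line n 44 [ 0.56861938 -0.03440006] [ 0.44384622 -0.02319226] [-0.09023175  0.01694483] 0.00019139300484757044
tray z 0.009616956219570205 tubetop [[0.53432677 0.04264591 0.03471553]
 [0.51672641 0.04247697 0.03698169]
 [0.49968442 0.04239456 0.03680736]
 [0.48165253 0.04207986 0.0432623 ]
 [0.46520032 0.0420859  0.04059579]]
corners [[ 0.60121647  0.10169215]
 [ 0.58036614 -0.17839363]
 [ 0.40966189 -0.16336375]
 [ 0.42962282  0.11659112]]
top 414 [ 0.44031738 -0.00242251  0.02806177] [0.59344188 0.05917185 0.04389606] ((519.2249755859375, 37.718711853027344), (45.7349853515625, 162.4383544921875), 77.31739044189453)
side 359 [0.43887676 0.02345531 0.02816308] [0.55334563 0.05359919 0.04193131] ((496.36212158203125, 37.059417724609375), (26.084447860717773, 114.4296875), 86.46287536621094)
top btn 201 [ 0.61909016 -0.04026559  0.08845683] [ 0.59499638 -0.06827956  0.07901727] [ 0.64205763 -0.01340477  0.10026191]
top reader 413 [ 0.61700571 -0.03825478  0.07398385] [ 0.58817319 -0.08004529  0.06903849] [6.54830607e-01 3.63163620e-04 7.79526945e-02] ((622.0436401367188, -39.61868667602539), (78.91490173339844, 65.64167785644531), 85.41346740722656)
side btn 188 [ 0.6150512  -0.04879431  0.08767054] [ 0.59967795 -0.06400233  0.07904229] [ 0.64245652 -0.02140938  0.0993263 ]
side reader 308 [ 0.60589504 -0.06204368  0.07406259] [ 0.58624865 -0.08311121  0.06904096] [ 6.51943816e-01 -1.12926984e-04  7.79490477e-02] ((620.5384521484375, -43.10002136230469), (81.25923919677734, 63.1936149597168), 84.80359649658203)
```

View pics/c1.png

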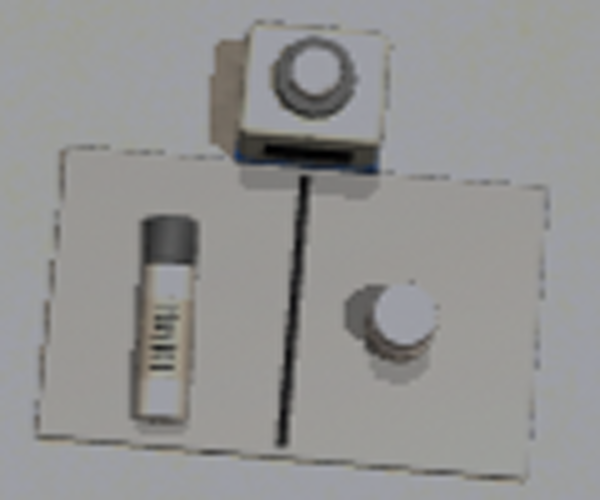

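```bash
cat >> h.py <<'E'
MID=np.array([.505,-.0288]); TH=np.arctan(-.0902)
EX=np.array([np.cos(TH),np.sin(TH)]); EY=np.array([-np.sin(TH),np.cos(TH)])
def quat(a):  # tool down, tool y at world angle a
    f=(a+np.pi/2)/2; return np.array([0,np.cos(f),np.sin(f),0])
def L2W(x,y): return MID+x*EX+y*EY
def W2L(P): q=np.asarray(P)[...,:2]-MID; return np.stack([q@EX,q@EY],-1)
NL=env.nose_length
def tip(x,y,z): return np.r_[L2W(x,y),z+NL]
def tube(p,d,ylo=-.03,yhi=.09):
    """tube in line frame from top view: points above tray, height-limited, largest blob"""
    P=unproj("top",d); L=W2L(P); z=P[...,2]
    m=((z>.024)&(z<.05)&(np.abs(L[...,0])<.082)&(L[...,1]>ylo)&(L[...,1]<yhi)).astype(np.uint8)
    n,lab,st,_=cv2.connectedComponentsWithStats(m); k=1+np.argmax(st[1:,4]); Q=L[lab==k]
    return len(Q),np.round(np.array(cv2.minAreaRect((Q*1000).astype(np.float32))[0]),1),cv2.minAreaRect((Q*1000).astype(np.float32))[1:],Q.min(0),Q.max(0),np.polyfit(Q[:,0],Q[:,1],1)
E
python3 - <<'E'
from h import *
p=cv2.imread("pics/top0.png"); d=np.load("top0.npy"); ds=np.load("side0.npy")
print("top",tube(p,d))
Q=W2L(tube_pts(ds,"side",(265,330,190,230),.026)); print("side",len(Q),rect(Q),np.polyfit(Q[:,0],Q[:,1],1))
# silhouette of the tube ends/edges: pixel columns of crop
print("px mid line-frame (z=.025):",W2L(plane("top",[((170/5)+270,215/5+130),(160/5+270,422/5+130),(303,193.6)],.025)))
J=unproj("top",d)[180:210,338:362].reshape(-1,3); J=J[(J[:,2]>.055)&(J[:,2]<.075)]; print("jar",W2L(np.median(J,0)),len(J))
q0=env.get_state()["qpos"]
for a in(TH,TH+np.pi):
    print("angle",a,quat(a))
    for x,y,z in((-.09,.07,.02),(-.08,.07,.02),(-.07,.07,.02),(0,.07,.04),(0,-.03,.04),(.117,0,.09)):
        q=kin.inverse_kinematics(tip(x,y,z),quat(a)); print(x,y,None if q is None else np.round(q,2))
E
```

```text
top (427, array([-14. ,  70.2]), ((114.54016876220703, 29.435009002685547), 2.601818561553955), array([-0.07188553,  0.05411933]), array([0.0435505 , 0.08716903]), array([0.04034368, 0.07061436]))
side 397 ((-14.521129608154297, 64.76922607421875), (29.274255752563477, 115.64221954345703), 89.48041534423828) [0.02688552 0.06240848]
px mid line-frame (z=.025): [[ 0.0451536   0.07340328]
 [-0.07335606  0.06776582]
 [-0.01425317  0.07059096]]
jar [-0.00707186 -0.06174106] 127
angle -0.08995656366159582 [0.         0.73818537 0.67459792 0.        ]
-0.09 0.07 [-0.52  0.45  0.31  2.31 -0.33  0.42 -0.03]
-0.08 0.07 [-0.51  0.46  0.31  2.28 -0.33  0.43 -0.02]
-0.07 0.07 [-0.51  0.48  0.32  2.26 -0.34  0.45 -0.01]
0 0.07 [-0.52  0.52  0.4   2.1  -0.37  0.58  0.05]
0 -0.03 [-0.36  0.52  0.44  2.12 -0.4   0.58  0.28]
0.117 0 [-0.44  0.62  0.56  1.83 -0.43  0.82  0.25]
angle 3.051636089928197 [ 0.         -0.67459792  0.73818537  0.        ]
-0.09 0.07 [-0.14  0.44 -0.15  2.28  0.15  0.43  2.64]
-0.08 0.07 [-0.13  0.45 -0.15  2.26  0.15  0.44  2.65]
-0.07 0.07 [-0.12  0.46 -0.15  2.24  0.15  0.46  2.66]
0 0.07 [-0.08  0.49 -0.15  2.08  0.13  0.58  2.73]
0 -0.03 [-0.85  0.99  1.26  2.15 -1.19  1.03 -2.14]
0.117 0 [-0.8   1.    1.26  1.85 -1.06  1.17 -2.38]
```

Run:
```python
from h import *
q=quat(TH)
env.grip(0.0,20)
print("grip",env.get_state()["time"],env.get_state()["opening"])
env.reach(tip(-.097,.067,.08),q)
print("reach",env.get_state()["time"])
env.movel(tip(-.097,.067,.020),.1)
s=env.get_state(); f0=np.array(s["force"]); print(s["time"],f0,np.array(s["tcp_pos"])-tip(-.097,.067,.020))
p,d=camera("side"); cv2.imwrite("pics/s2.png",cv2.resize(p[150:270,220:380],(800,600),interpolation=cv2.INTER_CUBIC))
for x in np.arange(-.094,-.0785,.003):
    env.movel(tip(x,.067,.020),.05); s=env.get_state(); print(round(x,4),round(s["time"],2),np.round(np.array(s["force"])-f0,2))
p,d=camera("side"); Q=W2L(tube_pts(d,"side",(265,330,190,230),.026)); print(rect(Q),Q.max(0))
cv2.imwrite("pics/s3.png",cv2.resize(p[150:270,220:380],(800,600),interpolation=cv2.INTER_CUBIC))
```

```text
grip 0.8667 -0.0005399088202223826
reach 3.025
3.775 [-0.11553967 -0.06365675 -0.06653779] [2.31780707e-04 4.61714530e-06 1.98751760e-04]
-0.094 4.08 [0.22 0.04 0.38]
-0.091 4.33 [ 1.05 -0.06  0.39]
-0.088 4.58 [-0.03  0.42  0.67]
-0.085 4.83 [ 0.49 -0.08  0.44]
-0.082 5.08 [-0.19  0.37 -0.23]
-0.079 5.33 [0.13 0.4  0.35]
((-21.288204193115234, 63.57455825805664), (26.065282821655273, 141.8109130859375), 89.77572631835938) [0.04962938 0.07663341]
```

View pics/s3.png

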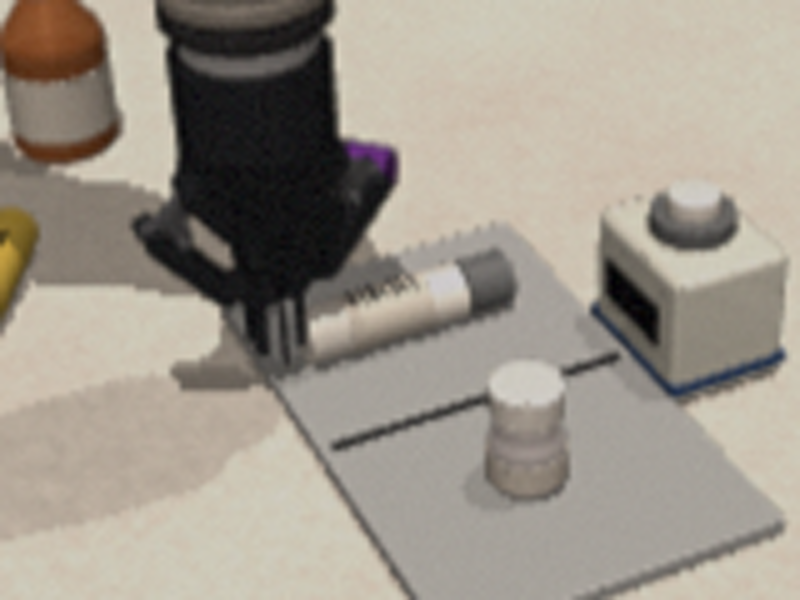

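The tube slid axially by about 6 mm (cap end at +0.0496). I'll push 6 mm more, then do the first rolling stroke.

```bash
cat >> h.py <<'E'
def stroke(x,y0,y1,a0=0.,a1=0.,fstop=1.5,v=.06,dx=0.,zs=.046):
    """press tip on the tube at (x,y0), drag to (x+dx,y1), lift. angles: tool yaw rel. to line"""
    env.movel(tip(x,y0,zs),.12,rot=quat(TH+a0)); f0=np.array(env.get_state()["force"])
    hit=env.movel(tip(x,y0,.034),.015,stop_force=fstop); s=env.get_state()
    z=s["tcp_pos"][2]-NL; print("hit",hit,"z",round(z,4),"F",np.round(np.array(s["force"])-f0,1),"t",round(s["time"],2))
    if not hit: env.movel(tip(x,y0,.05),.15); return
    n=3
    for i in range(1,n+1):
        k=i/n; env.movel(tip(x+k*dx,y0+k*(y1-y0),z),v,rot=quat(TH+a0+k*(a1-a0)))
        print("  F",np.round(np.array(env.get_state()["force"])-f0,1))
    env.movel(tip(x+dx,y1,zs+.006),.12)
E
python3 - <<'E'
from h import *
env.movel(tip(-.073,.067,.020),.04)
env.movel(tip(-.083,.067,.020),.1)
env.movel(tip(-.083,.067,.055),.15)
env.movel(tip(0,.079,.055),.2)
stroke(0,.079,.044,a0=.045,a1=.02)
s=env.get_state(); print(s["time"])
p,d=camera("side"); Q=W2L(unproj("side",d)[180:240,265:340].reshape(-1,3)); 
cv2.imwrite("pics/s4.png",cv2.resize(p[150:270,220:380],(800,600),interpolation=cv2.INTER_CUBIC)); np.save("s4.npy",d)
E
```

```text
hit True z 0.0397 F [-2.   0.5  5.7] t 7.64
  F [-1.9  0.4  4.8]
  F [-2.4 -0.5  6.3]
  F [-1.5 -0.3  4.8]
8.9167
```

View pics/s4.png

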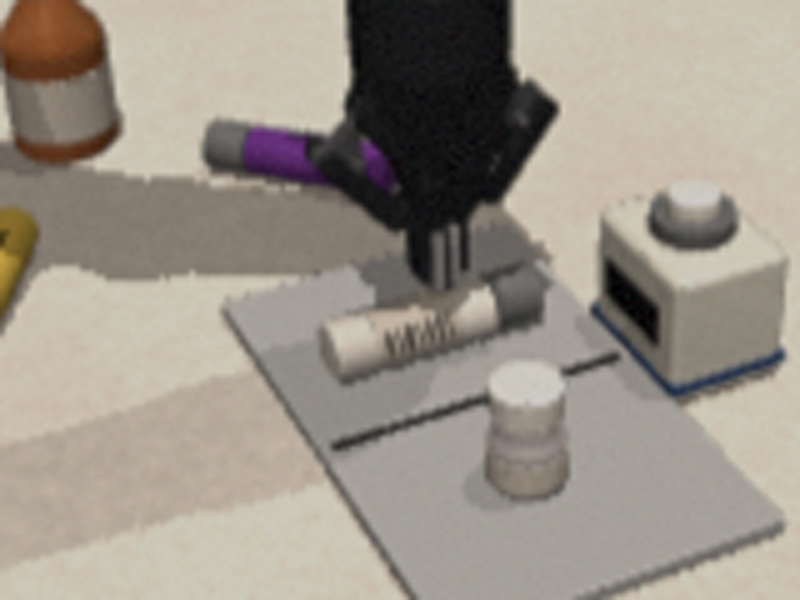

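Label has turned, so it rolled. Now measuring where it is.

```bash
cat >> h.py <<'E'
def stube(d,ylo=-.025,yhi=.09):
    """tube from side view (line frame, mm): fit of the axis: top ridge & near flank"""
    P=unproj("side",d); L=W2L(P); z=P[...,2]
    m=((z>.017)&(z<.044)&(np.abs(L[...,0])<.084)&(L[...,1]>ylo)&(L[...,1]<yhi)).astype(np.uint8)
    n,lab,st,_=cv2.connectedComponentsWithStats(m); k=1+np.argmax(st[1:,4]); sel=lab==k
    X=L[sel]; Z=z[sel]
    from scipy.optimize import least_squares   # cylinder r=15 with axis y=a+b x, z=c
    i=(np.abs(X[:,0]-X[:,0].mean())<.045)
    f=lambda q: np.hypot((X[i,1]-q[0]-q[1]*X[i,0])/np.hypot(1,q[1]),Z[i]-.025-q[2])-.015
    r=least_squares(f,[X[i,1].mean()+.004,0,0],loss="soft_l1",f_scale=.0015)
    e=np.percentile(X[:,0],[1,99]); xc=e.mean()
    return dict(n=int(i.sum()),ends=np.round(e*1000,1),xc=round(xc*1000,1),yc=round((r.x[0]+r.x[1]*xc)*1000,1),deg=round(np.degrees(r.x[1]),2),dz=round(r.x[2]*1000,1))
E
python3 - <<'E'
from h import *
print("t0",stube(np.load("side0.npy"))); print("now",stube(np.load("s4.npy")))
E
```

```text
t0 {'n': 386, 'ends': array([-71.6,  42.4]), 'xc': np.float64(-14.6), 'yc': np.float64(69.8), 'deg': np.float64(2.4), 'dz': np.float64(-0.3)}
now {'n': 382, 'ends': array([-58.5,  55.1]), 'xc': np.float64(-1.7), 'yc': np.float64(51.7), 'deg': np.float64(0.75), 'dz': np.float64(-0.3)}
```

The cylinder fit agrees with the top view. Tube now at y=51.7 mm, yaw 0.75°. Two more strokes, then measure.

Run:
```python
from h import *
stroke(0,.061,.027,a0=.013,a1=0.)
d=camera("side")[1]; r=stube(d); print(r); y=float(r["yc"])/1000
if .02<y<.045:
    stroke(0,y+.009,y-.025,fstop=1.2)
    d=camera("side")[1]; print(stube(d))
print(env.get_state()["time"])
```

```text
hit True z 0.0399 F [-0.6 -0.3  6. ] t 9.78
  F [-0.4 -0.5  3.8]
  F [-0.3 -0.9  5.4]
  F [1.4 0.2 4.5]
{'n': 390, 'ends': array([-58.2,  54.6]), 'xc': np.float64(-1.8), 'yc': np.float64(35.3), 'deg': np.float64(0.8), 'dz': np.float64(-0.2)}
hit True z 0.0399 F [-0.4  0.3  4.8] t 11.9
  F [-0.5  0.6  3.7]
  F [ 0.1 -0.1  3.8]
  F [0.8 0.  4.2]
{'n': 396, 'ends': array([-58.3,  54.2]), 'xc': np.float64(-2.0), 'yc': np.float64(18.5), 'deg': np.float64(0.82), 'dz': np.float64(-0.3)}
13.2167
```

Run:
```python
from h import *
stroke(0,.0275,-.009,a0=.012,a1=-.004,fstop=1.2)
r=stube(camera("side")[1]); print(r); y=float(r["yc"])/1000
env.movel(tip(.02,.07,.12),.25)
env.reach(tip(.117,.09,.15),quat(TH))   # aside of the reader
p,d=camera("top"); ps,ds=camera("side"); print(stube(ds)); print(tube(p,d,-.035,.035)); print(env.get_state()["time"])
cv2.imwrite("pics/t5.png",cv2.resize(p[130:230,270:390],(720,600),interpolation=cv2.INTER_CUBIC))
```

```text
hit True z 0.0399 F [-1.2 -0.   5.7] t 14.03
  F [ 0.4 -0.4  3.9]
  F [ 0.7 -1.1  5.2]
  F [ 1.4 -0.6  2.1]
{'n': 341, 'ends': array([-58.1,  55.2]), 'xc': np.float64(-1.4), 'yc': np.float64(0.6), 'deg': np.float64(0.44), 'dz': np.float64(-0.4)}
{'n': 354, 'ends': array([-58. ,  55.6]), 'xc': np.float64(-1.2), 'yc': np.float64(0.5), 'deg': np.float64(0.47), 'dz': np.float64(-0.6)}
(430, array([0.2, 1.8]), ((115.15760803222656, 30.90235137939453), 0.13500908017158508), array([-0.05737481, -0.01370557]), array([0.05780586, 0.01726869]), array([0.0066365 , 0.00162672]))
16.5417
```

View pics/t5.png

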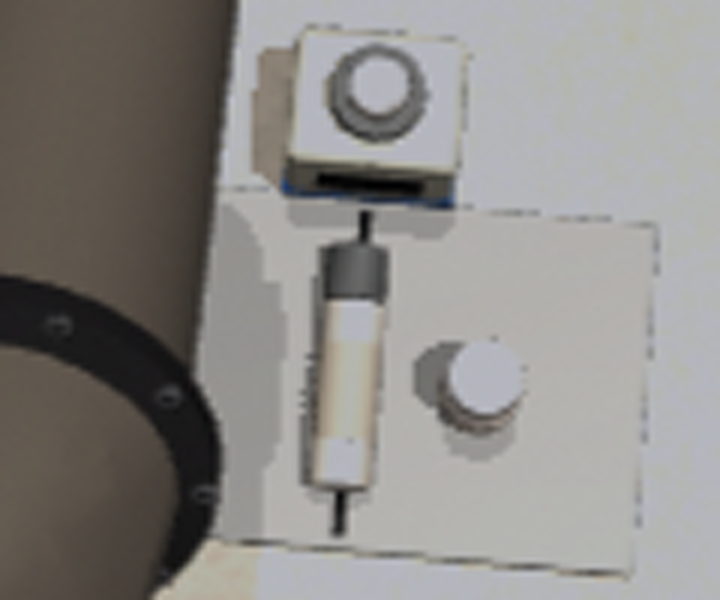

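The tube sits on the line, with about 20 mm of line showing at each end: (365,225) at the top, (339,515) at the bottom. Both fits put it within about 1–2 mm. Next, the button: its white top is centred at crop (380,85).

Run:
```python
from h import *
uv=(270+380/6,130+85/6); b=W2L(plane("top",[uv],.0985))[0]
P=unproj("top",np.load("top0.npy"))[130:160,318:348].reshape(-1,3); T=P[P[:,2]>.093]; bd=W2L(T[:,:2].mean(0)); 
print("btn px",b,"depth",bd,len(T),np.percentile(T[:,2],[50,95]))
x,y=.1175,0.
assert max(abs(bd-[x,y]))<.008 and max(abs(b-[x,y]))<.008
x,y=(np.array([x,y])+b+bd)/3; print(x,y)
env.movel(tip(x,y,.15),.2); env.movel(tip(x,y,.115),.12)
f0=np.array(env.get_state()["force"])
h=env.movel(tip(x,y,.080),.02,stop_force=2); s=env.get_state(); z0=s["tcp_pos"][2]-NL; print("touch",h,z0,np.array(s["force"])-f0)
h=env.movel(tip(x,y,z0-.012),.015,stop_force=14); s=env.get_state(); print("down",h,s["tcp_pos"][2]-NL,np.array(s["force"])-f0)
env.dwell(.3); s=env.get_state(); print(s["tcp_pos"][2]-NL,np.array(s["force"])-f0)
cv2.imwrite("pics/s6.png",cv2.resize(camera("side")[0][150:270,250:410],(800,600),interpolation=cv2.INTER_CUBIC))
env.movel(tip(x,y,.16),.12)
env.movel(tip(x,y+.1,.16),.2); print(env.get_state()["time"])
```

```text
btn px [ 0.11595451 -0.00196   ] depth [0.08975748 0.00099557] 76 [0.09662816 1.28335662]Traceback (most recent call last):
  File "<stdin>", line 6, in <module>
AssertionError
```

The depth mean was contaminated by no-reading pixels, so I'm filtering those out.

Run:
```python
from h import *
uv=(270+380/6,130+85/6); b=W2L(plane("top",[uv],.0965))[0]
P=unproj("top",np.load("top0.npy"))[130:160,318:348].reshape(-1,3); T=P[(P[:,2]>.092)&(P[:,2]<.11)]; bd=W2L(T[:,:2].mean(0)); 
print("btn px",b,"depth",bd,len(T),np.percentile(T[:,2],[50,95]))
x,y=.1175,0.
assert max(abs(bd-[x,y]))<.008 and max(abs(b-[x,y]))<.008
x,y=(np.array([x,y])+b+bd)/3; print(x,y)
env.movel(tip(x,y,.15),.2); env.movel(tip(x,y,.115),.12)
f0=np.array(env.get_state()["force"])
h=env.movel(tip(x,y,.080),.02,stop_force=2); s=env.get_state(); z0=s["tcp_pos"][2]-NL; print("touch",h,z0,np.array(s["force"])-f0)
h=env.movel(tip(x,y,z0-.012),.015,stop_force=14); s=env.get_state(); print("down",h,s["tcp_pos"][2]-NL,np.array(s["force"])-f0)
env.dwell(.3); s=env.get_state(); print(s["tcp_pos"][2]-NL,np.array(s["force"])-f0)
cv2.imwrite("pics/s6.png",cv2.resize(camera("side")[0][150:270,250:410],(800,600),interpolation=cv2.INTER_CUBIC))
env.movel(tip(x,y,.16),.12)
env.movel(tip(x,y+.1,.16),.2); print(env.get_state()["time"])
```

```text
btn px [ 0.11652637 -0.00197575] depth [0.11622079 0.00039864] 76 [0.09630236 0.0997102 ]
0.11674905342465525 -0.0005257020656904771
touch True 0.09432395341666266 [1.71837259 0.27123284 2.74202273]
down True 0.09111896897450694 [-0.67366684  0.61331897  8.14248766]
0.09114793779691063 [-0.95043168  1.64834991  8.65009914]
20.7917
```

View pics/s6.png

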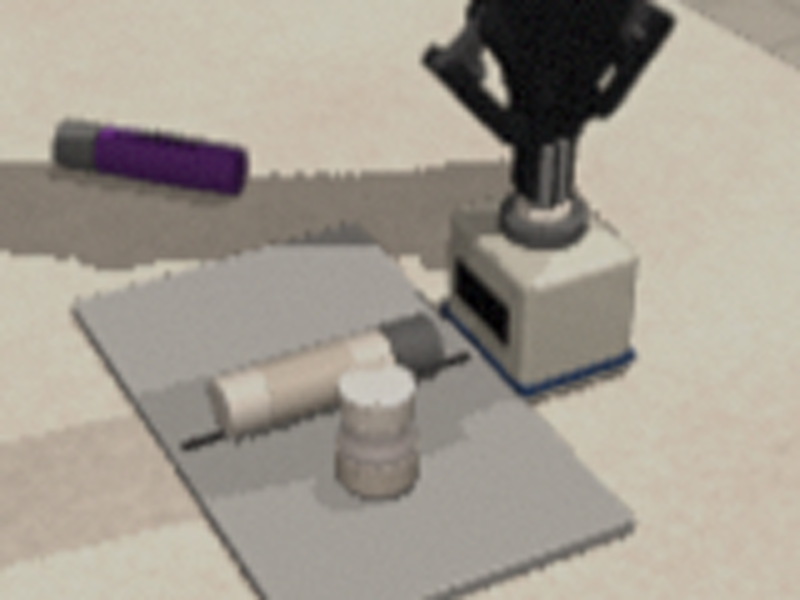

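At rest, fully pressed, it read 8.6 N, above the roughly 5 N needed, so the button had probably bottomed. I'll press once more, harder: if the depth is unchanged, that was the stop.

Run:
```python
from h import *
x,y=.11675,-.0005
env.movel(tip(x,y,.16),.2); env.movel(tip(x,y,.105),.12)
f0=np.array(env.get_state()["force"])
h=env.movel(tip(x,y,.086),.015,stop_force=22); env.dwell(.3); s=env.get_state(); print(h,s["tcp_pos"][2]-NL,np.array(s["force"])-f0)
env.movel(tip(x,y,.16),.12); env.movel(tip(x,y+.1,.17),.2); env.dwell(.3)
p,d=camera("top"); ps,ds=camera("side"); print(stube(ds)); print(tube(p,d,-.035,.035))
P=unproj("top",d)[130:160,318:348].reshape(-1,3); T=P[(P[:,2]>.092)&(P[:,2]<.11)]; print("btn z",len(T),np.median(T[:,2]))
J=unproj("top",d)[180:210,338:362].reshape(-1,3); J=J[(J[:,2]>.055)&(J[:,2]<.075)]; print("jar",W2L(np.median(J,0)))
cv2.imwrite("pics/s7.png",ps); print(env.get_state()["time"])
```

```text
True 0.09112267028201423 [-1.6590509  -0.07705358  7.73275958]
{'n': 359, 'ends': array([-58.1,  55.3]), 'xc': np.float64(-1.4), 'yc': np.float64(0.5), 'deg': np.float64(0.06), 'dz': np.float64(-0.3)}
(430, array([0.2, 2. ]), ((115.58596801757812, 30.67469024658203), 0.5451790690422058), array([-0.0576162 , -0.01369545]), array([0.05793341, 0.01727223]), array([0.00646456, 0.00152945]))
btn z 75 0.09628460140295333
jar [-0.00715509 -0.06055219]
25.0833
```

View pics/s7.png

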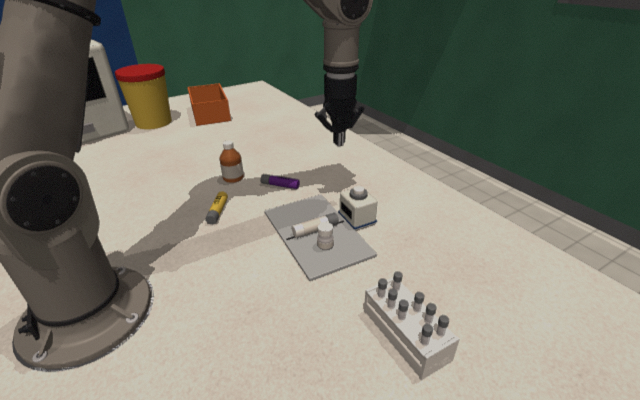

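The button stopped at the same depth (0.0911 m) with a harder push, so it bottomed both times, and it has sprung back up. The tube is still on the line, at about (318,226). The jar, bottle and rack look undisturbed and the gripper is clear, so I'm handing in.

```bash
python3 -c "
from h import *
job.job_done()"
```

```text
the job is handed in; nothing more can be done
```

The tube is on the line, the button has been pressed fully and released, and the job is handed in. The robot clock read 25 s.

- **Nudge:** I first pushed the tube's end about 13 mm along its axis, because it lay 14 mm off the middle of the line. This was a slide with the tube still lying, not a roll.
- **Rolling:** Four fingertip strokes then rolled it about 70 mm onto the line. The label turned and the tube moved half as far as the finger. The fingertip force was about 4–6 N, above the suggested 1–3 N, but I saw no slip.
- **Button:** It stopped at the same depth, 0.0911 m, in both presses. The second, harder press was only to confirm it had bottomed, and the button sprang back up to 0.096 m.

**Last checks:**
- **Tube position:** It is within about 1.5 mm of midway along the line and within about 0.5° of parallel. Across the line the two cameras disagree slightly: +0.5 mm from the side, +1.5 to 2 mm from the top.
- **Other objects:** The jar measured within about 1 mm of where it started. The bottle and rack looked unmoved in the last picture; I did not measure them.

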